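# Take the drain plug out of a gear housing

### The job

Unscrew the big hex-headed drain plug from the port on the front of the gear housing by turning it anticlockwise until its thread lets go, draw it straight out, and lay it down in the shallow empty steel tray without dropping it. Leave the other things on the table where they are.

Things in the scene. Friction and masses are not known exactly. Their poses are not given: they have to be found in the camera images.
- plug_head (a point): Centre of the hexagonal head of the loose steel drain plug (0.3 to 0.5 kg, 86 mm long in all). Its own x axis is the plug's axis, level at the start: -x points out of the port towards the robot. Head: 44 mm across flats, 38 mm long (19 mm each way along x). Flats face its own +y and -y and every 60 degrees round from there; at the start the y flats stand upright.
- plug_tip (a point): End of the plug's threaded shank, on its axis, 67 mm along the plug's +x from plug_head, same axes. Between 19 and 25 mm behind plug_head is a round flange, 54 mm across, which rests on the mouth of the port; behind that the shank, 42 mm long, 22 mm thick, 37 mm over its coarse thread.
- port (a point): Centre of the mouth of the threaded port. -x is the way out (towards the robot), z up. Right-hand thread: the plug unscrews anticlockwise seen from in front, that is by right-hand turning about the port's -x axis, and comes out 28 mm a turn. It lets go after some 145 to 160 degrees, about 12 mm out, and then pulls straight out; before that it cannot be pulled. It turns easily and stays as left.
- gearbox: Grey gear housing, fixed, foot 190 x 210 mm, 161 mm high. Origin under its centre on the table, -x its front. The port is the open end of a level round boss, 58 mm across, standing 70 mm out of the front; the mouth is 150 mm in front of the origin and 120 mm up. Apart from the boss nothing stands within 50 mm of the plug's head.
- tray_in (a point): Centre of the inner floor (3 mm above the table) of the shallow empty steel tray, fixed: 170 mm along its own x, 150 mm along y, walls 3 mm thick, rim 24 mm above the table. It stands on one side of the housing; on the other is a bin full of offcuts.
- offcut_bin: Steel bin full of offcuts, fixed, 150 x 140 mm, 55 mm high; origin under its centre. Not used.
- hammer: Bystander: hammer, 260 mm, lying on the table.
- spanner: Bystander: spanner, 200 mm, lying between robot and housing.
- tube_offcut: Bystander: piece of 40 mm square tube, 130 mm long, lying.
- spray_can: Bystander: spray can, 60 mm across, 190 mm high, standing; origin at its foot.
- blank: Bystander: steel disc, 110 mm across, 10 mm thick, lying.
- bar_clamp: Bystander: bar clamp, 260 mm, lying.
- wire_brush: Bystander: wire brush, 220 mm, lying.
Things that resemble listed ones, but are neither listed nor needed, are in the scene too. Leave any brown or purple look-alike of the part that bears plug_head alone.

How it is judged:
By the outcome, as a careful person would: the job done as asked, in the order asked, and still so for the second after the job is handed in, with the robot touching nothing.
It also fails if it takes over 58 s, if anything falls off the work surface, if the arm or the gripper's body presses on something with over 40 N, if the wrist force passes 120 N, or if a joint passes its speed limit or range.

### The arm

A 6-joint arm with a two-finger parallel gripper is mounted at the origin on the work surface. World frame = base frame: x ahead of the robot, y to its left, z up, the work surface at z = 0. Lengths are in mm, angles in degrees, forces in N, time in s.
With the tool pointing down it reaches from about 275 to 1000 mm from the base axis. Payload 8.4 kg.
Tool frame: the origin (TCP) lies on the centre line of the jaws, within the pads' length; the fingertips stand ahead of it and the grasp point (between the pads) lies 11 mm behind it (robot.nose_length is the y of the fingertips in the tool frame, in mm); y points along the fingers, z is the direction in which the jaws open and shut, and the axes are right-handed (so a half turn about y gives the same grasp; the last joint's range is limited). The gripper opens to 85 mm and grips with 20 to 120 N. Pads are 22 mm wide; open, the fingers measure 114 mm over their backs; the gripper's body (76 mm by 85 mm) begins 54 mm behind the grasp point. The pads swing forward as they close: fully open they stand 13 mm farther back than shut.
Start: joints at [-65.168, 20.225, 93.587, -0, 66.188, -0.138], TCP at [263.834, -566.586, 239.281] pointing down, gripper open.
Joint ranges: [-150.9, 150.9], [-52.94, 120.26], [3.33, 152.33], [-74.26, 254.26], [0, 154.13], [-172.89, 172.89]. Speed limits (degrees/s): [127.2, 127.2, 159.86, 180, 180, 180].

### API

Orientations are given as [roll, pitch, yaw] about the fixed x, y, z axes, in that order (R = Rz(yaw) Ry(pitch) Rx(roll)).
In Python, from cell import robot gives the robot as it stands. Calls block until the motion is done:
- robot.move_to(position, orientation): joint-space move of the TCP to a pose.
- robot.servo_line(position, frame=None, velocity=150, stop_force=None): straight line of the TCP; frame=None keeps the orientation; velocity is the mean speed in mm/s. With stop_force (N) it stops when the force on the tool has changed by that much, and returns True; else False.
- robot.set_joints(angles): joint-space move.
- robot.set_gripper(opening): finger opening in mm; the grip force is fixed at half the most; returns when the fingers have stopped.
- robot.pause(seconds).
- robot.inverse_kinematics(position, orientation): joint angles nearest the present ones, or None.
- robot.capture(name): name is "scene" or "side" or "wrist"; returns a dict with "img" (480x640x3 uint8, red, green, blue), "vfov" (degrees; the focal length in pixels is half the picture's height over the tangent of half this angle, whatever the lens; pixels are square), "cx", "cy" (the principal point, pixels), "extrinsics" (4x4, takes a point from camera to world coordinates). Camera axes: x right, y down, z forward; pixel columns grow to the right and rows downward; lengths in mm; the calibration is good to about 2 mm. The wrist camera is an equidistant fisheye: a pixel r from the principal point sees the ray r / f radians off the axis. A picture is of the moment at which its call begins. There is no depth.
A pose or a line that the arm cannot do raises robot.Unreachable and nothing moves.
- robot.job_done(): hands the job in, once; it reports no verdict.
Readings, each from a call of its own:
- robot.get_t(): time.
- robot.get_joint_positions(): joint angles.
- robot.get_qvel(): joint speeds.
- robot.get_tau(): joint torques, N m.
- robot.get_position(): TCP position.
- robot.get_tool_rot(): TCP orientation.
- robot.get_wrist_force(): force on the tool from outside, world axes, zero at the start.
- robot.get_moment(): the same for the moment, N m.
- robot.get_gripper_width(): finger opening in mm.
Only numpy, scipy, OpenCV 4.12 (cv2) and the standard library are available. Lean on these libraries where they do the work, as an engineer would, in place of code of your own. Each camera call takes 0.05 s, during which the arm holds its last target.

## Working session

There is one attempt and no reset: what is moved stays moved. The work goes in short steps, each a Python script; the robot and the scene stay as the last script left them, time stands still between calls to the robot, and variables do not carry over. Pictures are saved under pics/ and viewed, and the job is handed in when it is done.

```bash
ls; mkdir -p pics
python3 - <<'E'
from cell import robot
import cv2,numpy as np
for n in("scene","side","wrist"):
    c=robot.capture(n); cv2.imwrite(f"pics/{n}0.png",c["img"][:,:,::-1]); print(n,c["vfov"],c["cx"],c["cy"],np.round(c["extrinsics"],3).tolist())
print(robot.get_t(),robot.get_position(),robot.get_tool_rot(),robot.nose_length,robot.get_gripper_width())
E
```

```text
pics
scene 54.04233302298161 315.2334554650655 234.34125876453345 [[-0.805, 0.37, -0.464, 1123.838], [0.593, 0.488, -0.64, 758.056], [-0.01, -0.79, -0.613, 824.32], [0.0, 0.0, 0.0, 1.0]]
side 50.98006672586633 321.870530737444 239.9009169085014 [[-0.93, -0.262, 0.257, 208.415], [-0.367, 0.653, -0.662, 971.661], [0.006, -0.71, -0.704, 1137.028], [0.0, 0.0, 0.0, 1.0]]
wrist 65.70646984690485 326.54000192689693 239.4475567978424 [[0.422, -0.874, -0.24, 324.04], [-0.906, -0.408, -0.11, -538.536], [-0.001, 0.264, -0.964, 373.662], [0.0, 0.0, 0.0, 1.0]]
0.15 [ 263.67762016 -566.24733261  238.70859074] [-9.00637200e+01 -3.54412933e-04 -1.55032081e+02] 8.0 85.28266884014361
```

View pics/scene0.png

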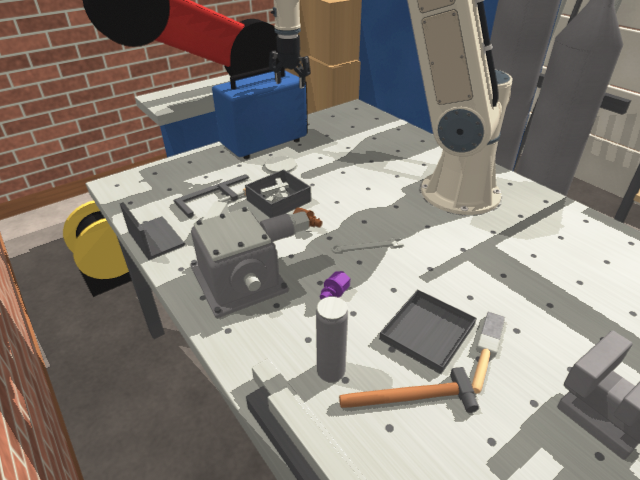

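View pics/side0.png

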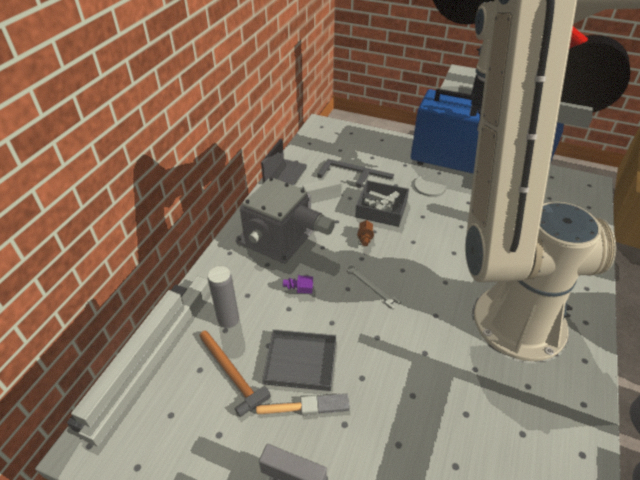

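View pics/wrist0.png

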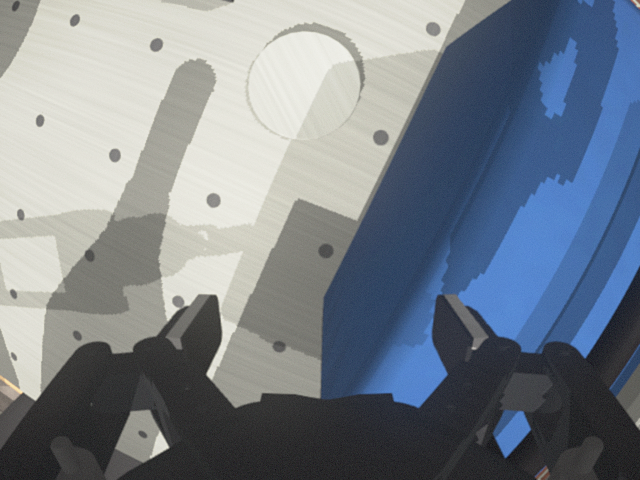

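The side and scene views show the housing with its boss near (320,224) in side and (290,227) in scene. A brown decoy lies in front of the port and a purple one to the side. The tray is at (300,360) in side. I'll enlarge these next.

Run:
```python
import cv2
a=cv2.imread("pics/side0.png")[160:310,220:420]; cv2.imwrite("pics/s1.png",cv2.resize(a,None,fx=4,fy=4,interpolation=cv2.INTER_CUBIC))
a=cv2.imread("pics/scene0.png")[180:330,180:380]; cv2.imwrite("pics/c1.png",cv2.resize(a,None,fx=4,fy=4,interpolation=cv2.INTER_CUBIC))
a=cv2.imread("pics/scene0.png")[270:390,370:530]; cv2.imwrite("pics/c2.png",cv2.resize(a,None,fx=5,fy=5,interpolation=cv2.INTER_CUBIC))
a=cv2.imread("pics/side0.png")[310:430,220:380]; cv2.imwrite("pics/s2.png",cv2.resize(a,None,fx=5,fy=5,interpolation=cv2.INTER_CUBIC))
```

```text
(no output)
```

View pics/s1.png

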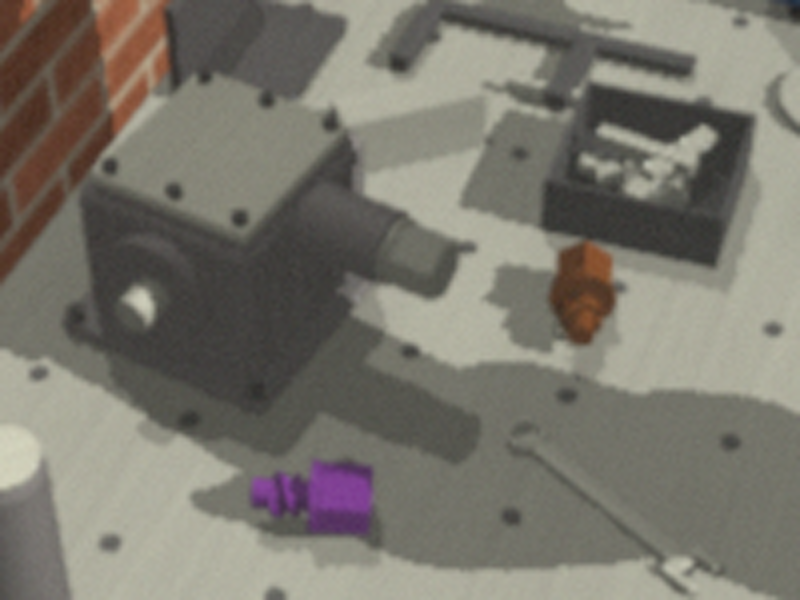

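View pics/c1.png

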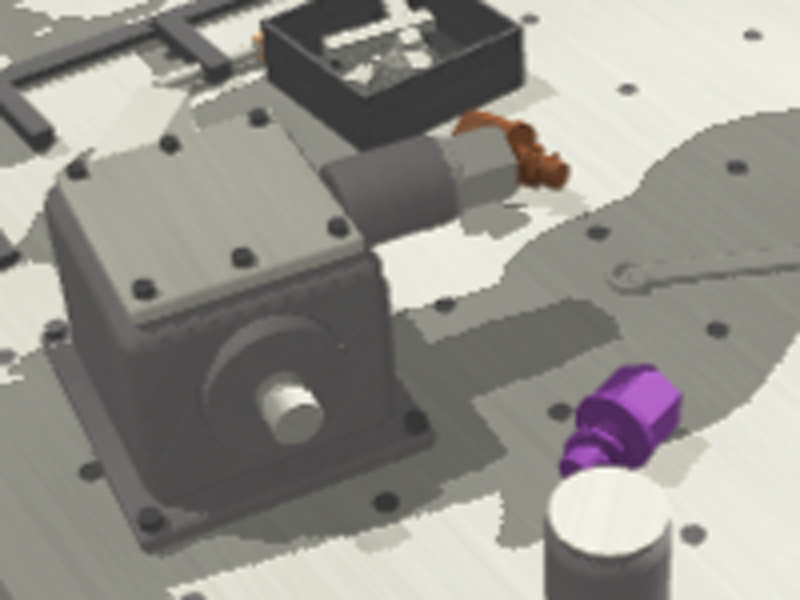

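View pics/c2.png

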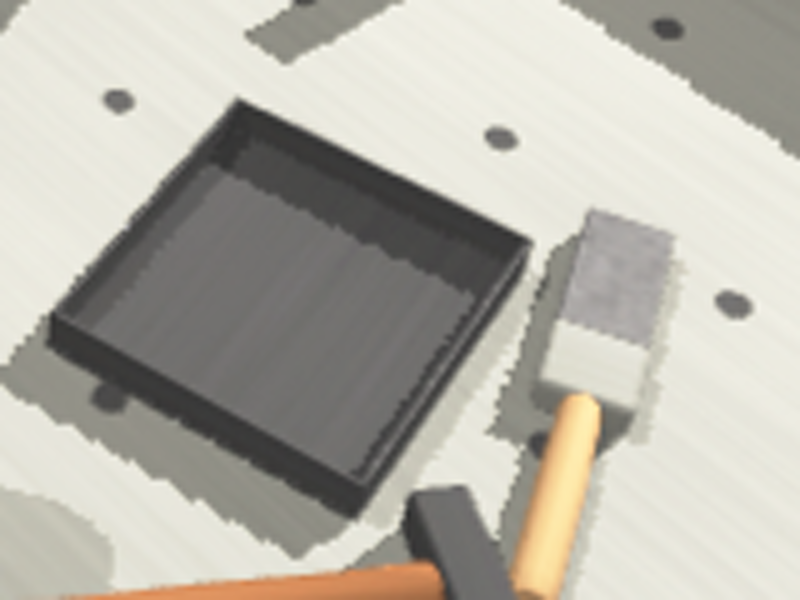

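View pics/s2.png

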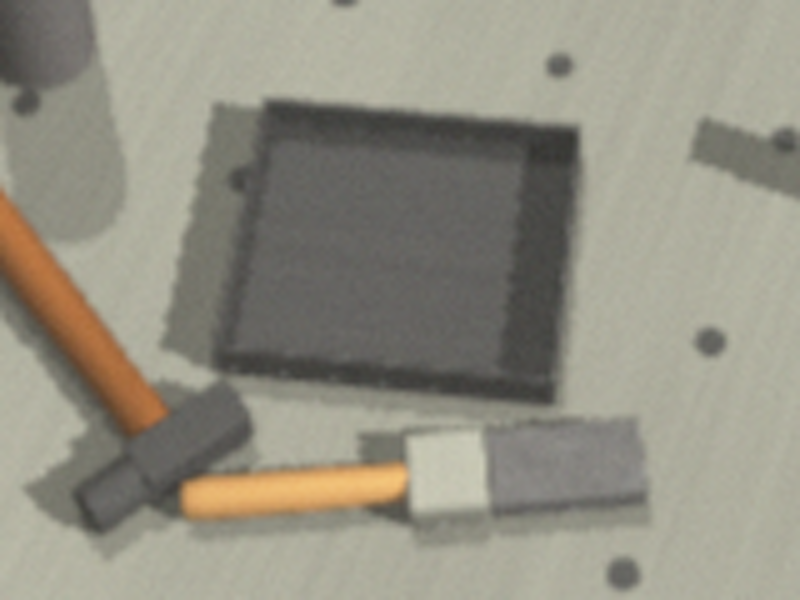

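```bash
cat > h.py <<'E'
import numpy as np, cv2
from cell import robot
def cal(name):
    c=robot.capture(name); return c
def ray(c,uv,fish=False):
    f=240/np.tan(np.radians(c["vfov"]/2)); d=np.array([uv[0]-c["cx"],uv[1]-c["cy"]])
    if fish:
        r=np.hypot(*d); th=r/f; v=np.array([*(d/max(r,1e-9)*np.sin(th)),np.cos(th)])
    else: v=np.array([d[0]/f,d[1]/f,1.]); v/=np.linalg.norm(v)
    E=np.array(c["extrinsics"]); return E[:3,3],E[:3,:3]@v
def atz(c,uv,z,fish=False):
    o,d=ray(c,uv,fish); return o+d*(z-o[2])/d[2]
def tri(rs):
    A=np.zeros((3,3));b=np.zeros(3)
    for o,d in rs: P=np.eye(3)-np.outer(d,d);A+=P;b+=P@o
    x=np.linalg.solve(A,b); return x,[np.linalg.norm(np.cross(d,x-o)) for o,d in rs]
def proj(c,p,fish=False):
    E=np.array(c["extrinsics"]); q=E[:3,:3].T@(np.array(p)-E[:3,3]); f=240/np.tan(np.radians(c["vfov"]/2))
    if fish:
        rr=np.hypot(q[0],q[1]); th=np.arctan2(rr,q[2]); s=f*th/max(rr,1e-9); return np.array([c["cx"]+s*q[0],c["cy"]+s*q[1]])
    return np.array([c["cx"]+f*q[0]/q[2],c["cy"]+f*q[1]/q[2]])
E
python3 - <<'E'
from h import *
np.set_printoptions(precision=1,suppress=True)
a=cal("scene");b=cal("side")
S=lambda p,k,o:(np.array(p)+.5)/k-.5+np.array(o)
lc=[(60,185),(285,118),(365,245),(135,320)]; ls=[(205,75),(350,150),(240,240),(85,190)]
for p,q in zip(lc,ls): print("lid",*tri([ray(a,S(p,4,(180,180))),ray(b,S(q,4,(220,160)))]))
tc=[(52,318),(238,100),(530,242),(357,488)]; ts=[(265,100),(578,127),(553,402),(215,370)]
for p,q in zip(tc,ts):
  u=S(p,5,(370,270));v=S(q,5,(220,310)); print("tray",*tri([ray(a,u),ray(b,v)]),atz(a,u,24),atz(b,v,24))
E
```

```text
lid [ 822.2 -158.1  144.8] [np.float64(1.9714801622364906), np.float64(1.9714801622362914)]
lid [ 681.3 -122.7  147.3] [np.float64(4.839770375783406), np.float64(4.839770375783477)]
lid [710.9  14.3 152.7] [np.float64(0.6595659577421644), np.float64(0.6595659577420652)]
lid [845.8  -3.1 149. ] [np.float64(4.06144422673245), np.float64(4.061444226732222)]
tray [612.3 288.1  21.4] [np.float64(1.0446163976905574), np.float64(1.0446163976906346)] [614.4 290.9  24. ] [611.5 288.5  24. ]
tray [450.8 243.7  23.6] [np.float64(0.8670119756985747), np.float64(0.8670119756983935)] [451.5 245.   24. ] [450.8 242.9  24. ]
tray [408.1 387.9  16.6] [np.float64(3.7461001177840587), np.float64(3.746100117784077)] [413.1 387.2  24. ] [406.7 395.9  24. ]
tray [569.7 430.7  12.9] [np.float64(4.417883923697685), np.float64(4.417883923697679)] [575.8 430.5  24. ] [565.8 440.9  24. ]
```

```bash
cat >> h.py <<'E'
from scipy.spatial.transform import Rotation as R
def rpy(M): return R.from_matrix(M).as_euler('xyz',degrees=True)
def axial(psi,th,flip=False):
    a=np.array([np.cos(np.radians(psi)),np.sin(np.radians(psi)),0]); z=np.cross([0,0,1.],a)*(-1 if flip else 1)
    M=np.column_stack([np.cross(a,z),a,z]); return R.from_rotvec(-a*np.radians(th)).as_matrix()@M
def side(psi,phi,flip=False):  # tool pointing to the plug axis from above, body tilted phi anticlockwise seen from robot
    a=np.array([np.cos(np.radians(psi)),np.sin(np.radians(psi)),0]); y=np.array([0,0,-1.]); z=np.cross([0,0,1.],a)*(-1 if flip else 1)
    M=np.column_stack([np.cross(y,z),y,z]); return R.from_rotvec(-a*np.radians(phi)).as_matrix()@M
E
python3 - <<'E'
from h import *
np.set_printoptions(precision=0,suppress=True)
h=np.array([594,-31,120]);psi=-12;a=np.array([np.cos(np.radians(psi)),np.sin(np.radians(psi)),0])
for fl in(0,1):
  for th in (-60,-30,0,30,60,90,120,150,180):
    q=robot.inverse_kinematics(h-a*th/360*28,rpy(axial(psi,th,fl))); q2=robot.inverse_kinematics(h-a*170,rpy(axial(psi,th,fl)))
    print("ax",fl,th,q,q2)
  for ph in (-45,-30,0,15,30,45,60):
    M=side(psi,ph,fl); print("side",fl,ph,robot.inverse_kinematics(h+M[:,1]*11-a*12,rpy(M)),robot.inverse_kinematics(h-M[:,1]*80-a*12,rpy(M)))
E
```

```text
ax 0 -60 [  8.  62. 139. 201. 109. 157.] [  36.   84.  151.  243.  124. -163.]
ax 0 -30 [  8.  62. 139. 201. 109. 127.] [ 36.  84. 151. 243. 124. 167.]
ax 0 0 [  8.  62. 139. 201. 110.  97.] [ 36.  84. 151. 243. 124. 137.]
ax 0 30 [  8.  62. 139. 201. 110.  68.] [ 36.  84. 151. 243. 124. 107.]
ax 0 60 [  8.  62. 139. 202. 110.  38.] [ 36.  84. 151. 243. 124.  77.]
ax 0 90 [  8.  63. 140. 202. 111.   8.] [ 36.  84. 151. 243. 124.  47.]
ax 0 120 [  9.  63. 140. 202. 111. -22.] [ 36.  84. 151. 243. 124.  17.]
ax 0 150 [  9.  63. 140. 202. 112. -51.] [ 36.  84. 151. 243. 124. -13.]
ax 0 180 [  9.  63. 140. 203. 112. -81.] [ 36.  84. 151. 243. 124. -43.]
side 0 -45 [ -25.   34.  106.   50.   64. -136.] [ -31.   30.  102.   44.   73. -133.]
side 0 -30 [ -19.   29.  107.   37.   55. -122.] [ -23.   23.  103.   33.   65. -119.]
side 0 0 [ -3.  25. 105.   0.  50. -81.] [ -3.  19. 101.   0.  60. -81.]
side 0 15 [  5.  28. 103. -18.  55. -62.] [  7.  22.  98. -16.  65. -64.]
side 0 30 [ 12.  32. 100. -30.  64. -49.] [ 15.  28.  95. -27.  74. -51.]
side 0 45 [ 17.  38.  97. -40.  75. -40.] [ 22.
[... 737 characters left out ...]
40. 203. 112.  99.] [ 36.  84. 151. 243. 124. 137.]
side 1 -45 [-25.  34. 106.  50.  64.  44.] [-31.  30. 102.  44.  73.  47.]
side 1 -30 [-19.  29. 107.  37.  55.  58.] [-23.  23. 103.  33.  65.  61.]
side 1 0 [ -3.  25. 105.  -0.  50.  99.] [ -3.  19. 101.  -0.  60.  99.]
side 1 15 [  5.  28. 103. -18.  55. 118.] [  7.  22.  98. -16.  65. 116.]
side 1 30 [ 12.  32. 100. -30.  64. 131.] [ 15.  28.  95. -27.  74. 129.]
side 1 45 [ 17.  38.  97. -40.  75. 140.] [ 22.  36.  91. -36.  84. 138.]
side 1 60 [ 21.  45.  93. -47.  86. 146.] [ 26.  45.  87. -43.  94. 144.]<sys>:0: UserWarning: Gimbal lock detected. Setting third angle to zero since it is not possible to uniquely determine all angles.
```

```bash
python3 -W ignore - <<'E'
from h import *
np.set_printoptions(precision=1,suppress=True)
h=np.array([594,-31,120]);psi=-12;a=np.array([np.cos(np.radians(psi)),np.sin(np.radians(psi)),0])
for ph in(-60,60):
    M=side(psi,ph); print(robot.inverse_kinematics(h+M[:,1]*11-a*9,rpy(M)),robot.inverse_kinematics(h-M[:,1]*100,rpy(M)))
robot.move_to(h-a*20+[0,0,140],rpy(side(psi,0)))
c=robot.capture("wrist");cv2.imwrite("pics/w1.png",c["img"][:,:,::-1]);np.save("w1.npy",c,allow_pickle=True)
print(robot.get_t(),robot.get_position(),robot.get_joint_positions())
for x in(h,h-19*a,h+25*a,h+95*a): print(proj(c,x,True))
E
```

```text
[ -30.1   41.2  104.    58.4   75.1 -145.9] [ -37.9   38.7   97.9   51.6   84.  -141.6]
[ 20.7  45.6  93.  -46.9  86.2 -33.9] [ 26.5  45.3  83.5 -42.9  96.1 -37.8]
2.525 [574.4 -27.6 260. ] [ -2.9  14.7  98.6  -0.   66.8 -80.8]
[328.  253.7]
[328.  229.9]
[328.  283.6]
[328.  357.1]
```

View pics/w1.png

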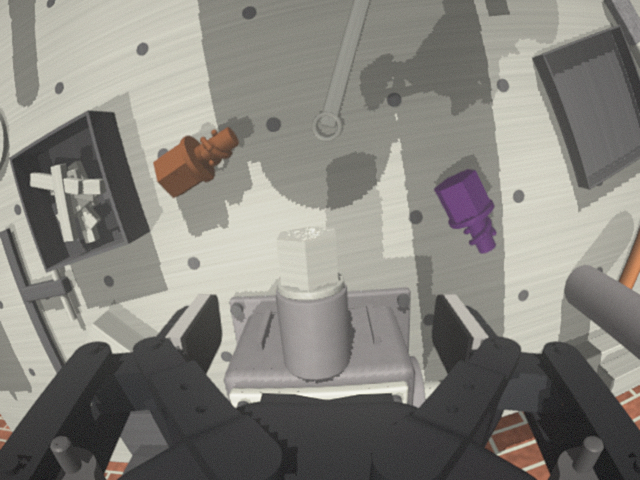

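Run:
```python
import cv2
a=cv2.imread("pics/w1.png")[215:390,220:420]; cv2.imwrite("pics/w1c.png",cv2.resize(a,None,fx=4,fy=3.4,interpolation=cv2.INTER_CUBIC) if 0 else cv2.resize(a[:150],None,fx=4,fy=4,interpolation=cv2.INTER_CUBIC))
```

```text
(no output)
```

View pics/w1c.png

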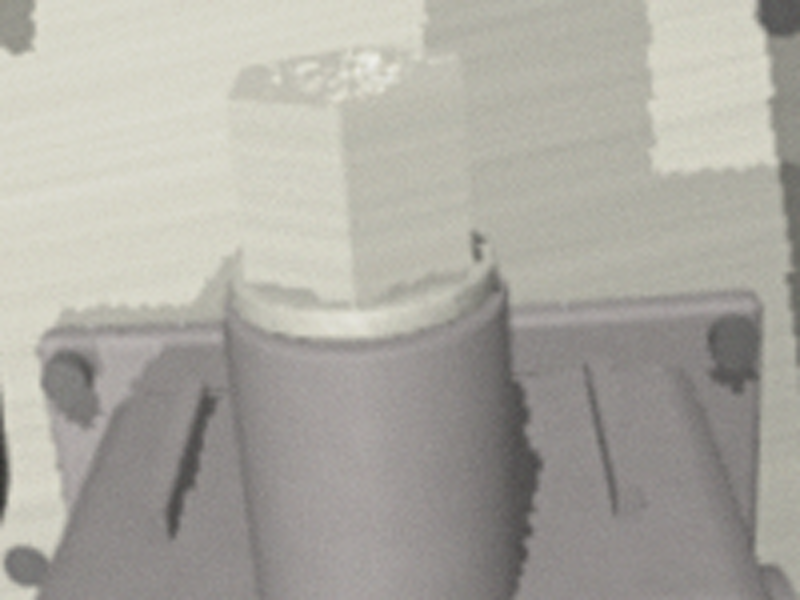

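```bash
python3 -W ignore - <<'E'
from h import *
np.set_printoptions(precision=1,suppress=True)
c=np.load("w1.npy",allow_pickle=True).item()
S=lambda p:(np.array(p)+.5)/4-.5+np.array((220,215))
f=atz(c,S((340,105)),145.4,True);b=atz(c,S((353,304)),145.4,True);d=b-f
print(f,b,np.linalg.norm(d),np.degrees(np.arctan2(d[1],d[0])),(f+b)/2)
# side view check of head corner: left/right vertical-flat edges at front, z=120+-12.7
for p in((230,98),(463,60),(467,265),(238,250)): print(atz(c,S(p),132.7,True))
for p in((232,320),(262,600),(508,300),(512,600)): print("boss",atz(c,S(p),125,True))
# foot front corners z~? 
for p in((42,340),(758,295)): print("foot",atz(c,S(p),14,True))
a=cal("scene");s=cal("side")
for X in (f,b,(f+b)/2-[0,0,25.4]): print(proj(a,X),(proj(a,X)-180)*4,(proj(s,X)-[220,160])*4)
E
```

```text
[573.5 -43.4 145.4] [610.7 -49.7 145.4] 37.71685586171661 -9.512962049427296 [592.1 -46.5 145.4]
[571.3 -64.5 132.7]
[573.2 -21.1 132.7]
[612.5 -28.5 132.7]
[600.6 -70.4 132.7]
boss [617.6 -77.  125. ]
boss [684.2 -88.3 125. ]
boss [624.6 -22.5 125. ]
boss [695.2 -35.1 125. ]
foot [ 658.  -159.2   14. ]
foot [686.6  43.5  14. ]
[305.1 210.9] [500.2 123.8] [444.1 244.6]
[291.4 215. ] [445.7 140. ] [399.7 226.5]
[298.6 221.2] [474.4 164.6] [421.5 260.9]
```

```bash
cat >> h.py <<'E'
H=np.array([592.1,-46.5,120.]);PSI=-9.3;A=np.array([np.cos(np.radians(PSI)),np.sin(np.radians(PSI)),0])
def pose(phi,out,back=0,center=None):
    M=side(PSI,phi); h=(H if center is None else center)-A*out
    return h+M[:,1]*(11-back),rpy(M)
def sweep(p0,p1,out0,step=15,T=0.45):
    n=int(round(abs(p1-p0)/step)); pf,_=pose(p0,out0)
    for i in range(1,n+1):
        ph=p0+(p1-p0)*i/n; p,o=pose(ph,out0+28*(ph-p0)/360)
        robot.servo_line(p,o,velocity=max(np.linalg.norm(p-pf)/T,1)); pf=p
        print(round(ph),robot.get_wrist_force(),robot.get_moment(),robot.get_gripper_width())
def snap(n,name):
    c=robot.capture(n);cv2.imwrite(f"pics/{name}.png",c["img"][:,:,::-1]);return c
E
python3 -W ignore - <<'E'
from h import *
np.set_printoptions(precision=2,suppress=True)
robot.move_to(*pose(-60,0,100)); print(robot.get_t())
robot.servo_line(pose(-60,0)[0],velocity=120,stop_force=15); print(robot.get_position(),pose(-60,0)[0],robot.get_t(),robot.get_wrist_force())
snap("side","s_a");snap("scene","c_a");snap("wrist","w_a")
E
```

```text
3.625
[593.92 -37.58 114.75] [593.64 -37.1  114.5 ] 4.6083 [ 1.06 -0.83  0.16]
```

View pics/w_a.png

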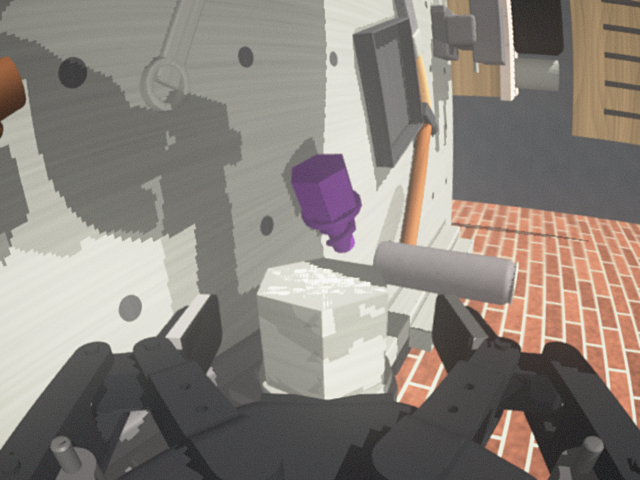

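View pics/s_a.png

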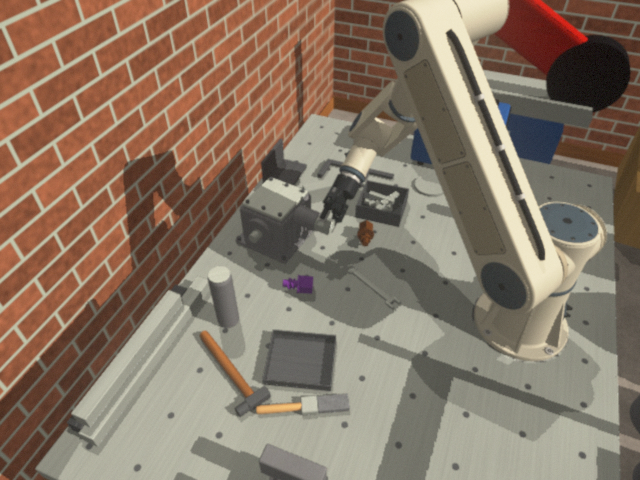

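The head spans columns 258–388 in the wrist view, centred between the pads with both flats facing them. Next I'll grip and turn.

```bash
python3 -W ignore - <<'E'
from h import *
np.set_printoptions(precision=2,suppress=True)
robot.set_gripper(30); print(robot.get_t(),robot.get_gripper_width(),robot.get_wrist_force(),robot.get_moment())
if robot.get_gripper_width()>40:
    sweep(-60,-30,0); 
print(robot.get_t())
snap("wrist","w_b");snap("side","s_b")
E
```

```text
5.2167 43.15693519716579 [-2.32 -3.03  1.19] [-0.56  0.11  0.14]
-45 [ 1.47 -1.3   3.4 ] [-0.07 -0.34 -0.15] 42.87802527592389
-30 [3.2  2.75 7.12] [ 0.63 -0.96 -0.12] 43.14686063480393
6.4167
```

View pics/w_b.png

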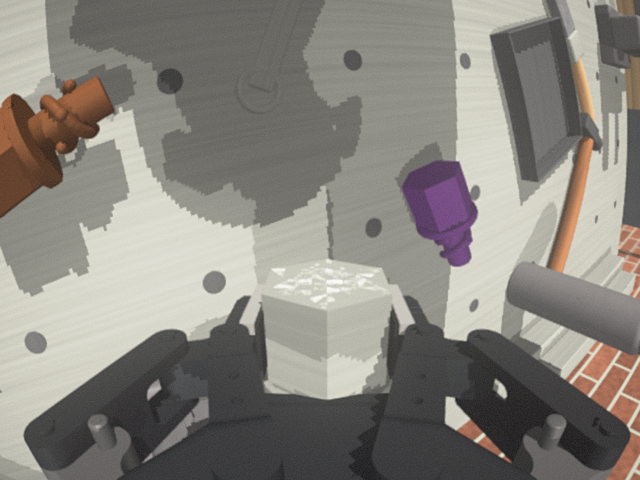

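The head is held squarely and turning with the gripper, with low forces. I'll carry on to +60, release, then regrasp from above.

```bash
python3 -W ignore - <<'E'
from h import *
np.set_printoptions(precision=2,suppress=True)
sweep(-30,60,28*30/360)
print(robot.get_t(),robot.get_position(),pose(60,28/3)[0])
snap("wrist","w_c")
E
```

```text
-15 [ 3.06  4.06 10.21] [ 0.98 -1.12  0.13] 42.67891627084062
0 [ 3.79  6.83 10.54] [ 1.16 -1.27  0.34] 43.279867024467066
15 [ 5.24  9.01 10.84] [ 0.95 -1.33  0.52] 43.26039276175692
30 [5.69 9.12 8.26] [ 0.86 -1.35  0.81] 43.031016092013196
45 [ 6.42 10.18  6.45] [ 0.63 -1.11  1.1 ] 43.00082781026002
60 [ 6.28 10.19  5.06] [ 0.55 -0.82  1.21] 43.081225263099014
10.1167 [582.6  -53.96 113.69] [581.35 -54.39 114.5 ]
```

View pics/w_c.png

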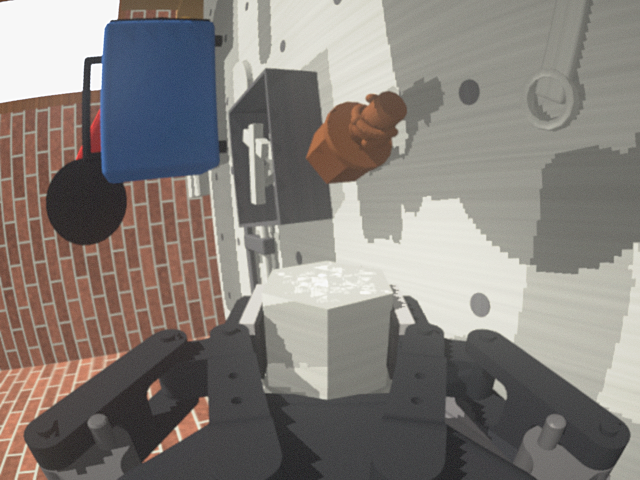

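```bash
python3 -W ignore - <<'E'
from h import *
np.set_printoptions(precision=2,suppress=True)
o=28/3
robot.set_gripper(85)
robot.servo_line(pose(60,o,90)[0],velocity=150)
robot.move_to(*pose(0,o,90)); snap("wrist","w_d")
robot.servo_line(pose(0,o)[0],velocity=120,stop_force=15)
snap("wrist","w_e"); print(robot.get_t(),robot.get_position(),robot.get_wrist_force())
E
```

```text
13.2333 [583.51 -44.89 109.72] [ 0.64 -0.46 -0.03]
```

View pics/w_e.png

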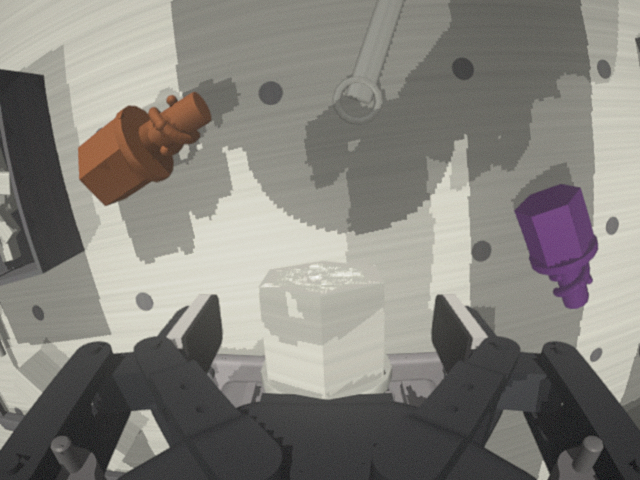

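View pics/w_d.png

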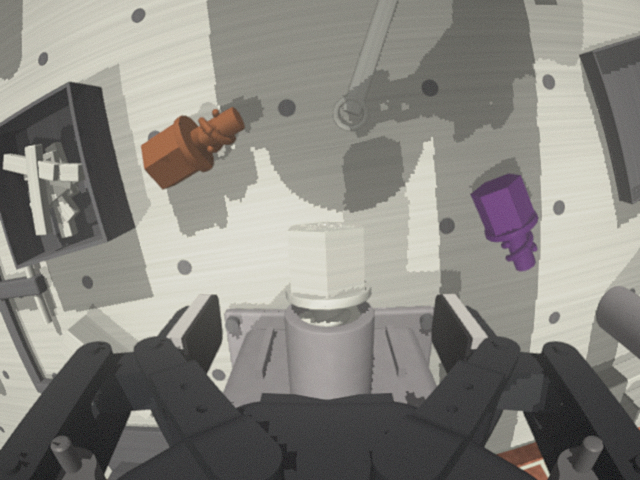

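```bash
python3 -W ignore - <<'E'
from h import *
np.set_printoptions(precision=2,suppress=True)
o=28/3
robot.set_gripper(30); print(robot.get_gripper_width(),robot.get_position())
sweep(0,51,o,17,.5)
p=pose(51,o+28*51/360)[0]
r=robot.servo_line(p-A*12,velocity=60,stop_force=30); print("pull12",r,robot.get_position()-p,robot.get_wrist_force(),robot.get_gripper_width(),robot.get_t())
snap("wrist","w_f")
E
```

```text
42.908986863546176 [583.22 -45.02 109.55]
17 [1.14 0.42 3.83] [ 0.14 -0.6   0.1 ] 42.754541680084145
34 [3.12 3.5  5.49] [ 0.24 -0.69  0.35] 42.82550612567867
51 [3.15 5.35 5.55] [ 0.18 -0.7   0.48] 42.833945389221604
pull12 False [-12.81   1.87  -0.07] [-3.54  2.86  3.62] 43.14786028732653 15.9917
```

View pics/w_f.png

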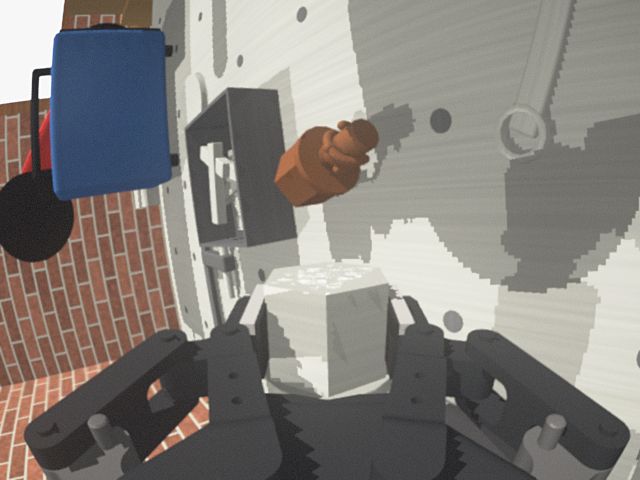

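The thread has let go and the plug follows at low force. I'll draw it fully out and carry it over the tray.

```bash
cat >> h.py <<'E'
TC=np.array([510.,339.,3.]);TPSI=15.5
E
python3 -W ignore - <<'E'
from h import *
np.set_printoptions(precision=2,suppress=True)
p=pose(51,28/3+28*51/360)[0]
r=robot.servo_line(p-A*65,velocity=100,stop_force=30); print(r,robot.get_wrist_force(),robot.get_gripper_width())
q,o=pose(0,90); q[2]+=60; robot.move_to(q,o)
T=np.array([np.cos(np.radians(TPSI)),np.sin(np.radians(TPSI)),0])
M=side(TPSI,0); hd=TC-24*T; hd[2]=130
robot.move_to(hd+[0,0,-11],rpy(M)); robot.pause(.3)
print(robot.get_t(),robot.get_position(),robot.get_gripper_width(),robot.get_wrist_force(),robot.get_moment())
for n in("wrist","side","scene"): snap(n,n[:2]+"_g")
E
```

```text
False [ 0.05 -0.   -2.01] 42.98688427729593
19.2583 [487.34 331.86 119.23] 42.975837286064916 [ 0.2  -0.57 -2.79] [0.02 0.01 0.05]
```

View pics/wr_g.png

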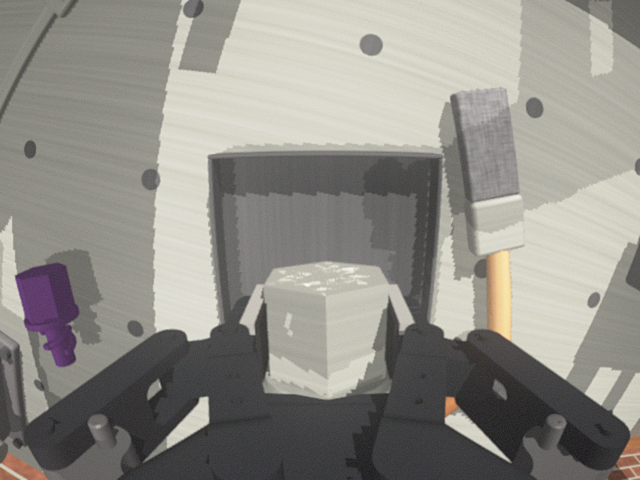

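View pics/si_g.png

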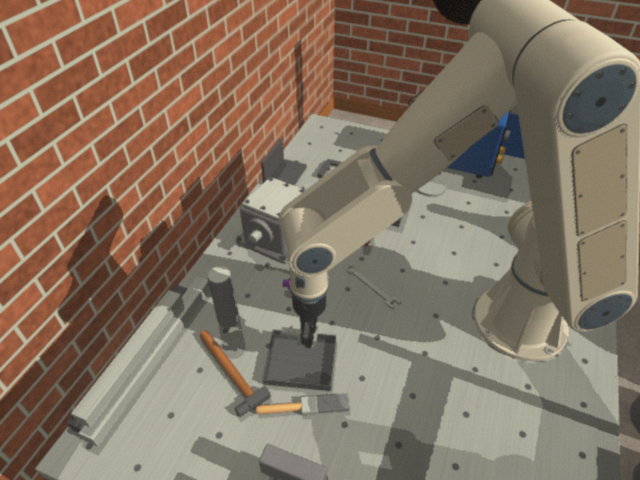

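View pics/sc_g.png

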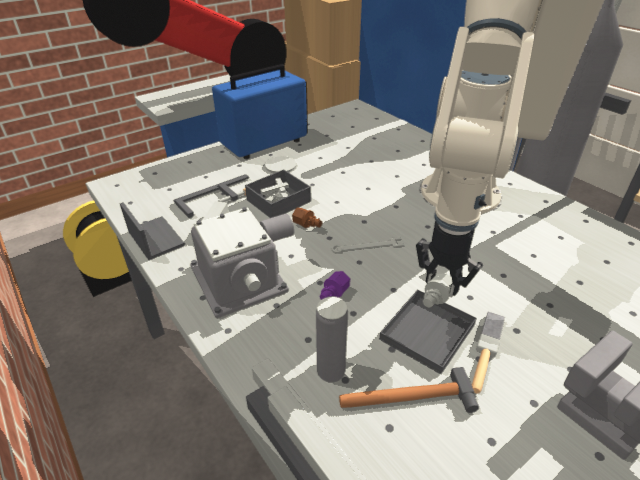

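```bash
python3 -W ignore - <<'E'
from h import *
np.set_printoptions(precision=1,suppress=True)
c=robot.capture("wrist"); T=np.array([np.cos(np.radians(TPSI)),np.sin(np.radians(TPSI)),0]); N=np.cross([0,0,1],T)
for p in((210,154),(441,154),(211,210),(440,210)):
    x=atz(c,p,24,True); print(x,(x-TC)@T,(x-TC)@N)
E
```

```text
[448.7 244.7  24. ] -84.24839426962623 -74.50915833731456
[409.7 385.9  24. ] -84.11025773974886 71.96374020039445
[484.1 253.2  24. ] -47.89431929776811 -75.75771405460782
[444.4 396.7  24. ] -47.789831318912256 73.1416840274166
```

```bash
python3 -W ignore - <<'E'
from h import *
np.set_printoptions(precision=2,suppress=True)
p=robot.get_position(); 
robot.servo_line([p[0],p[1],38],velocity=70)
r=robot.servo_line([p[0],p[1],14.5],velocity=15,stop_force=5); robot.pause(.2)
print(r,robot.get_position(),robot.get_wrist_force(),robot.get_t())
for n in("wrist","side","scene"): snap(n,n[:2]+"_h")
E
```

```text
True [487.05 332.32  25.23] [0.55 0.46 5.57] 21.875
```

View pics/wr_h.png

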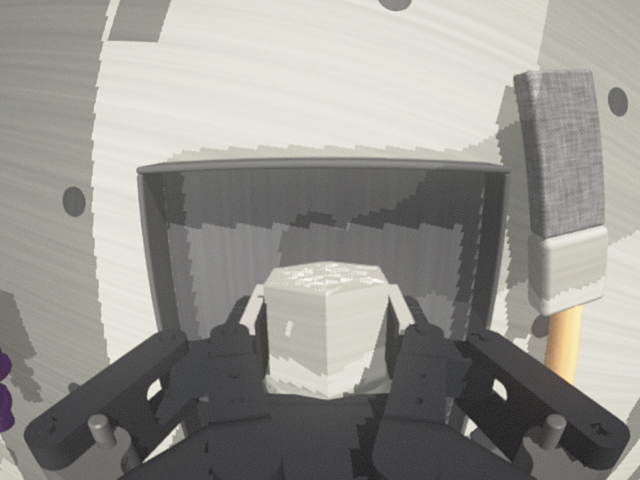

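Run:
```python
import cv2
a=cv2.imread("pics/si_h.png")[280:400,240:360]; b=cv2.imread("pics/sc_h.png")[240:360,380:500]
cv2.imwrite("pics/h2.png",cv2.resize(cv2.hconcat([a,b]),None,fx=3.3,fy=3.3,interpolation=cv2.INTER_CUBIC))
```

```text
(no output)
```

View pics/h2.png

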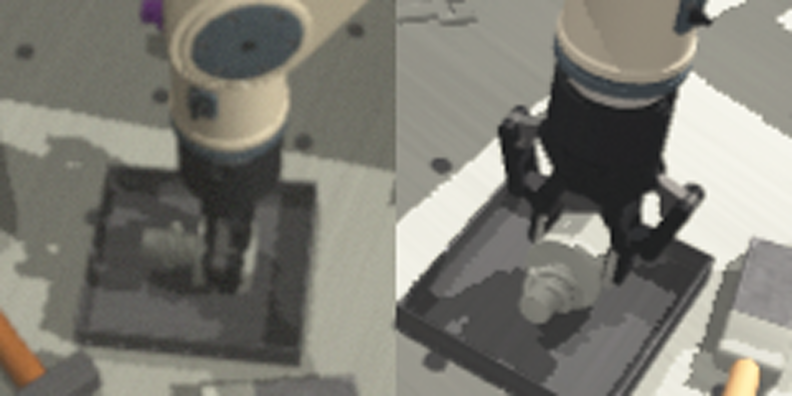

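Run:
```python
import cv2
f=[cv2.imread(f"pics/{n}.png")[240:400,230:420] for n in("w_e","wr_g","w_b","wr_h")]
i=cv2.vconcat([cv2.hconcat(f[:2]),cv2.hconcat(f[2:])]); cv2.imwrite("pics/cmp.png",cv2.resize(i,None,fx=1.85,fy=1.85,interpolation=cv2.INTER_CUBIC))
a=cv2.imread("pics/sc_h.png")[290:350,400:480]; cv2.imwrite("pics/hz.png",cv2.resize(a,None,fx=9,fy=9,interpolation=cv2.INTER_CUBIC))
```

```text
(no output)
```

View pics/cmp.png

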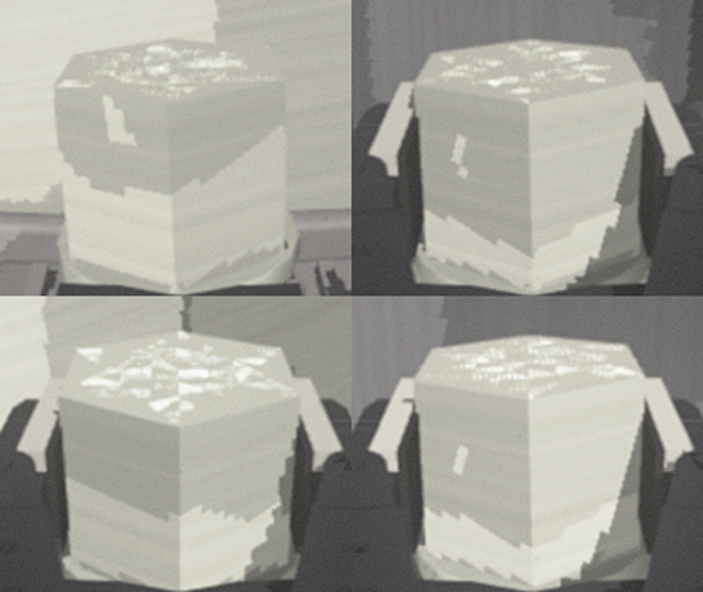

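View pics/hz.png

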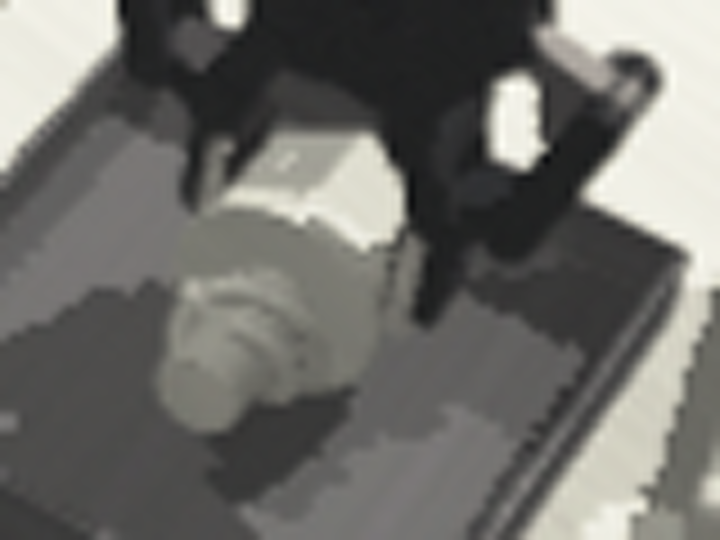

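```bash
python3 -W ignore - <<'E'
from h import *
np.set_printoptions(precision=1,suppress=True)
T=np.array([np.cos(np.radians(TPSI)),np.sin(np.radians(TPSI)),0]); p=robot.get_position(); h=np.array([p[0],p[1],p[2]+11])
c=cal("scene")
for t in(0,5,10,15):
  for s in(0,4):
    d=T*np.cos(np.radians(t))-np.array([0,0,np.sin(np.radians(t))])
    print(t,s,"tip",(proj(c,h+d*67-[0,0,s])-[400,290])*9,"flange",(proj(c,h+d*25-[0,0,s])-[400,290])*9)
E
```

```text
0 0 tip [188.6 386.8] flange [270.8 280.8]
0 4 tip [186.5 397.9] flange [268.5 291.8]
5 0 tip [186.  402.3] flange [269.7 286.6]
5 4 tip [183.9 413.3] flange [267.5 297.6]
10 0 tip [184.5 416.2] flange [269.1 291.8]
10 4 tip [182.4 427.2] flange [266.8 302.8]
15 0 tip [184.  428.5] flange [268.8 296.5]
15 4 tip [181.9 439.4] flange [266.5 307.5]
```

```bash
python3 -W ignore - <<'E'
from h import *
np.set_printoptions(precision=2,suppress=True)
p=robot.get_position()
r=robot.servo_line([p[0],p[1],p[2]-4],velocity=10,stop_force=10); robot.pause(.2)
print(r,robot.get_position(),robot.get_wrist_force(),robot.get_moment(),robot.get_gripper_width(),robot.get_t())
for n in("wrist","scene"): snap(n,n[:2]+"_i")
a=cv2.imread("pics/sc_i.png")[290:350,400:480]; cv2.imwrite("pics/iz.png",cv2.resize(a,None,fx=9,fy=9,interpolation=cv2.INTER_CUBIC))
E
```

```text
True [487.2  332.38  25.12] [-1.67 -0.6   7.62] [-0.26  0.38  0.03] 42.853130765697394 22.5
```

View pics/iz.png

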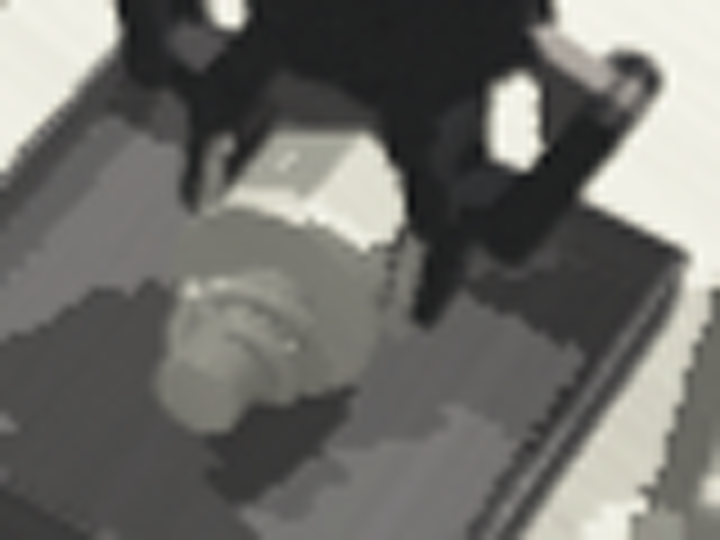

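View pics/wr_i.png

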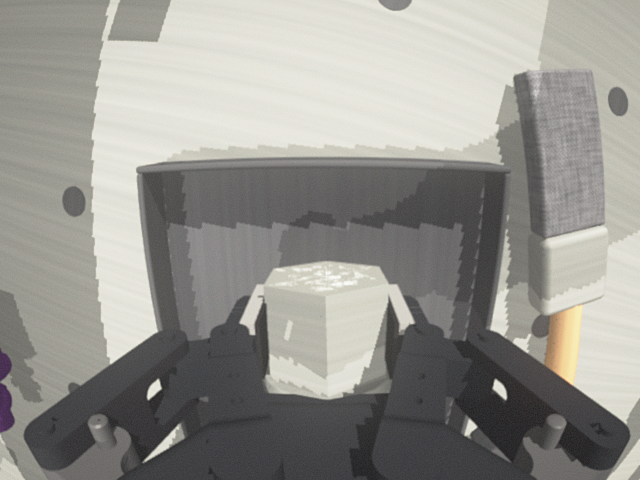

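```bash
python3 -W ignore - <<'E'
from h import *
np.set_printoptions(precision=2,suppress=True)
robot.pause(.2); F=robot.get_wrist_force();Mo=robot.get_moment(); p=robot.get_position(); print(F,Mo,p)
c=cal("wrist"); E=np.array(c["extrinsics"]); f=240/np.tan(np.radians(c["vfov"]/2))
M=R.from_euler('xyz',robot.get_tool_rot(),degrees=True).as_matrix()
CR=M.T@E[:3,:3]; ct=M.T@(E[:3,3]-p)  # camera in tool
print("tool rot",M.tolist())
ang=np.radians([90,150,210,270,330,30]); r=22/np.cos(np.pi/6)
obj=np.array([[0,r*np.cos(t),r*np.sin(t)] for t in ang]) # y left z up? plug x axis out of view
def rays(px): 
    d=(px-[c["cx"],c["cy"]]); rr=np.hypot(*d.T); th=rr/f; return d/rr[:,None]*np.tan(th)[:,None]
def fit(pts,off):
    px=(np.array(pts,float)-off)/1.85+[230,240]; n=rays(px)
    # unknown head face centre (tool frame), pitch of axis about tool z, yaw about y
    from scipy.optimize import least_squares
    def res(x):
        Rm=R.from_euler('zyx',[x[3],x[4],x[5]],degrees=True).as_matrix()
        # tool: x=plug axis, y down, z=left ; hex: up=-y, corners
        P=np.array([[0,-r*np.sin(t),-r*np.cos(t)*-1] for t in ang])@Rm.T+x[:3]
        q=(P-ct)@CR; return ((q[:,:2]/q[:,2:]-n)*f).ravel()
    s=least_squares(res,[-19,-11,0,0,0,0]); 
    Rm=R.from_euler('zyx',s.x[3:],degrees=True).as_matrix()
    print(s.x,np.sqrt(np.mean(s.fun**2)),"axis",Rm[:,0],"headc",s.x[:3]+Rm[:,0]*19)
fl=lambda L:L
for nm,pts,off in(("w_e",[(172,98),(55,86),(77,53),(172,38),(262,47),(285,82)],(0,0)),("wr_h",[(529,398),(414,380),(437,345),(527,335),(622,343),(645,376)],(352,296))):
    print(nm); fit(pts,off)
    P=[pts[0]]+pts[:0:-1]; fit(P,off)
E
```

```text
[-1.71  0.05  6.93] [-0.2   0.36 -0.04] [487.2  332.38  25.13]
tool rot [[0.963601236911841, -0.0003436428791900037, -0.26734348342823155], [0.267343366462225, -0.0003511284052441499, 0.9636012666645302], [-0.0004250066046563028, -0.9999998793091998, -0.00024647712142472633]]
w_e
[-15.66   0.7   -2.01  -6.17  -1.11  -0.96] 1.330596637778467 axis [ 0.99 -0.11  0.02] headc [ 3.23 -1.34 -1.61]
[ -12.71    5.18   -2.04  217.03  179.04 -361.61] 6.347271544749321 axis [ 0.8  -0.6   0.03] headc [ 2.46 -6.25 -1.46]
wr_h
[-15.93   0.34  -0.62  -5.56  -0.76  -0.42] 1.0709155319150612 axis [ 1.   -0.1   0.01] headc [ 2.97 -1.5  -0.36]
[ -15.93    0.34   -0.62  365.56  179.24 -360.42] 1.0709155319147499 axis [-1.    0.1  -0.01] headc [-34.84   2.18  -0.89]
```

```bash
python3 -W ignore - <<'E'
from h import *
np.set_printoptions(precision=2,suppress=True)
robot.set_gripper(48); robot.pause(.5); snap("wrist","w_j"); snap("scene","c_j")
print(robot.get_position(),robot.get_wrist_force(),robot.get_gripper_width(),robot.get_t())
E
```

```text
[486.86 332.12  24.44] [-0.    1.03 -0.97] 47.99673959538616 23.675
```

View pics/w_j.png

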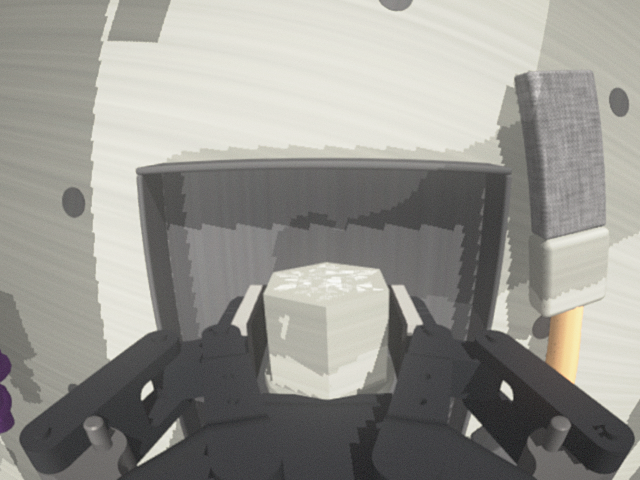

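The contact force vanished and the head moved by less than 2 px, so the plug is resting on the tray floor. I'll open and withdraw.

```bash
python3 -W ignore - <<'E'
from h import *
np.set_printoptions(precision=2,suppress=True)
robot.set_gripper(68); robot.pause(.3)
p=robot.get_position()
r=robot.servo_line([p[0],p[1],60],velocity=60,stop_force=12)
if not r: robot.servo_line([p[0],p[1],230],velocity=150)
robot.pause(.3)
print(r,robot.get_position(),robot.get_wrist_force(),robot.get_t())
for n in("wrist","side","scene"): snap(n,n[:2]+"_k")
E
```

```text
False [486.7  332.03 229.51] [-0.74 -0.46 -0.55] 26.6333
```

View pics/wr_k.png

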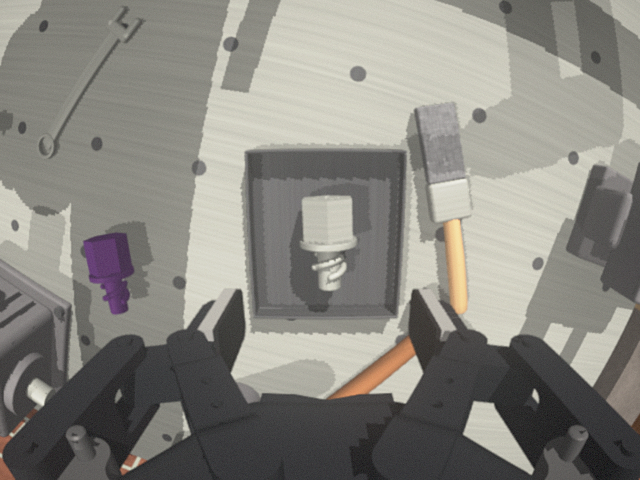

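View pics/sc_k.png

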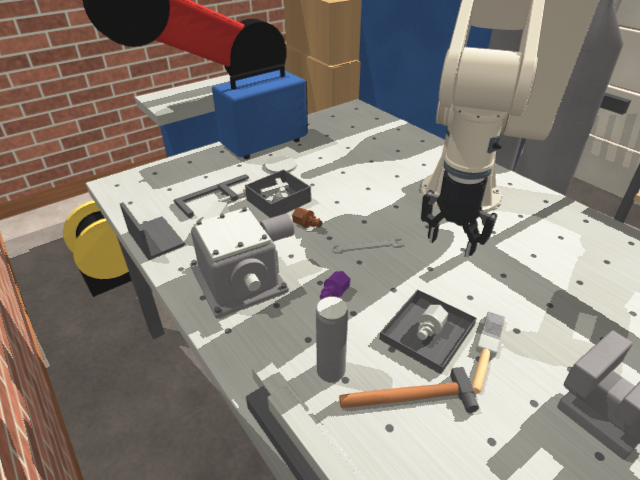

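The plug lies flat in the middle of the tray (wrist view about (328,240)). The port is empty, the gripper is clear, and the other things look where they were.

```bash
python3 -W ignore - <<'E'
from h import *
print(max(abs(robot.get_qvel())) if hasattr(robot.get_qvel(),'__len__') else 0); robot.job_done(); print(robot.get_t())
E
```

```text
0.14928313497727758
the job is handed in; nothing more can be done
the job is handed in; nothing more can be done
```

The plug is out of the port and lying in the middle of the tray, and the job was handed in at about 27 s of the 58 s allowed.

- **Unscrewing:** I gripped the head across its flats and turned it anticlockwise about 120°, backing out with the thread. I then regripped and turned it another 51°, by which time the thread had let go.
- **Placing:** I drew the plug straight out and lowered it until it touched the tray floor, then released it and backed the gripper away.
- **Forces:** The force readings I took stayed below about 16 N.
- **Last pictures:** They show the plug lying inside the tray, the port empty and the gripper clear. The decoys and the other things in view look unmoved, though I compared them by eye and did not measure them.
- **One check disagreed:** Contact with the tray floor came about 6 mm higher than I had calculated, and I did not find out why. When I opened the jaws the force dropped away and the head shifted by less than 2 pixels, so the plug was already resting on the floor and did not drop.

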